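# Unlock the formula dispenser and hold the service key turned

## Task

The formula dispenser has to be opened for refilling: first twist the spring-return knob on its deck clockwise to its stop and let go so that it springs back, which clears the dosing wheel. Then take the steel key out of its wooden holder, push it fully home into the lock cylinder on the deck (wiggle it if the pins stick) and turn it clockwise a quarter turn to its stop. Finish while still gripping the key and holding it turned against its spring so that I can lift the hopper off, and leave the dispensing button and the bowl, bottle and caps alone.

Things in the scene. Friction and masses are not known exactly. Their poses are not given: they have to be found in the camera images.
- dispenser: fixed white plastic formula dispenser, 200 x 320 mm (local x, y), deck 100 mm above the counter, origin at the centre of its underside, front (spout, 12 mm high drip tray) to -x. On the deck, local mm: knob (-30, 115), lock cylinder (-30, -115), push button (-55, 0), frosted round hopper (48, 0), 90 across, top 188 above the counter. Position and yaw vary
- knob (a joint): spring-return knob: 0 at rest, grows as it is turned clockwise seen from above, hard stop at 1.2 rad; spring torque 0.04 N m at rest to 0.16 N m at the stop, returns to 0 when let go
- knob_grip (a point): point on the knob's vertical axis, 30 mm above the deck, at the height to grip. White upright bar grip 44 mm long (this point's x) by 13 mm thick (y), its top 13 mm above this point, its foot 19 mm below it on a round skirt 48 mm across, 8 mm high. The point turns with the knob
- lock (a joint): steel lock cylinder: 0 at rest (key goes in), grows clockwise seen from above, hard stop at 1.5 rad (a quarter turn); spring torque 0.04 N m at rest to 0.19 N m at the stop, springs back when let go. The key has about 0.14 rad of yaw play in the slot, so the hand must turn up to 0.3 rad farther than the cylinder
- lock_mouth (a point): slot mouth centre on top of the lock cylinder (44 mm across, 36 tall, top 136 above the counter). Slot 16 mm (this point's x) by 8 mm (y), 36 deep, mouth chamfer 2 mm; turns with the cylinder. Two sticky spring pins, one in each long wall, 12 and 22 mm down, stand 2.5 mm into it: the blade needs about 5 to 20 N to pass, less when wiggled in yaw by 0.1 rad
- key: loose steel key, about 80 g, 74 mm tall, standing blade down in the holder. Origin at the blade's tip, z up the key. Blade 14 mm wide (x) by 6 mm thick (y), 32 mm long, rounded tip; collar 24 x 16 x 4 mm from 32 to 36 mm; flat bow to grip 36 mm wide (x) by 10 mm thick (y), from 36 to 74 mm up. It fits either way round
- key_collar (a point): centre of the underside of the key's collar, 32 mm above the blade's tip: when the key is fully home it lies on the lock's top, at the slot mouth
- holder: fixed wooden key holder, block 70 x 50 x 40 mm (x, y, z) with a slot 18 x 10 mm through its middle in which the key stands, collar on the block's top; origin at the centre of its underside. It stands left or right of the dispenser, yaw varies
- button (a joint): dispensing push button on the deck (26 mm across, white), 0 up, 0.006 m fully pressed: leave alone
- bowl: small white ceramic bowl, 100 mm across, 45 mm high, origin at the centre of its underside; stands on the other side of the dispenser from the key holder; leave alone
- bottle: tall glass bottle, 68 mm across, 230 mm high, origin at the centre of its underside; leave alone
- cap0: yellow bottle cap, 42 mm across, 18 mm high, origin at the centre of its underside; leave alone
- cap1: second yellow bottle cap, same as the first; leave alone
Not all that is in view belongs to the job. There is more than one size of the key; the job needs the middle-sized.

How it is judged:
By the outcome, as a careful person would: the job done as asked, in the order asked, and still so for the second after the job is handed in, while the arm keeps its last pose, push and grip.
It also fails if it takes over 67 s, if anything falls off the work surface, if the arm or the gripper's body presses on something with over 40 N, if the wrist force passes 120 N, or if a joint passes its speed limit or range.

## Robot

A 6-joint arm with a two-finger parallel gripper is mounted at the origin on the work surface. World frame = base frame: x ahead of the robot, y to its left, z up, the work surface at z = 0. Lengths are in m, angles in degrees, forces in N, time in s.
With the tool pointing down it reaches from about 0.4 to 0.825 m from the base axis. Payload 7 kg.
Tool frame: the origin (TCP) lies midway between the tips of the shut fingers; the grasp point (between the pads) lies 19 mm behind it; z points along the fingers, y is the line along which they close (so a half turn about z gives the same grasp; the last joint's range is limited). The gripper opens to 88 mm and grips with 3 to 60 N. Pads are 19 mm wide; open, the fingers measure 130 mm over their backs; the gripper's body (78 mm by 193 mm) begins 47 mm behind the grasp point.
Start: joints at [-48.123, 20.546, 0.682, 0, -70.136, -16.507], TCP at [0.289, -0.61, 0.227] pointing down, gripper open.
Joint ranges: [-176.03, 176.03], [-82.01, 121.73], [-58.28, 71.71], [-173.87, 95.51], [-174.79, -0.11], [-173.66, 173.66]. Speed limits (degrees/s): [136.94, 136.94, 172.46, 180, 180, 180].

## Interface

Orientations are given as [roll, pitch, yaw] about the fixed x, y, z axes, in that order (R = Rz(yaw) Ry(pitch) Rx(roll)).
In Python, from plant import ctrl gives the robot as it stands. The module is installed in compiled form; this text tells all that it offers.
- The arm moves only by the tool send_rows, never from a script. Its argument "plan" is a list that holds one entry, the list of rows, each a list of 6 numbers: the shift along the tool's x, y, z in fractions of the full range, 1 being 75 cm, then the turn, a rotation vector about the tool's x, y, z in parts of the range, where 1.0 means 180 degrees. A call has 1 to 8 rows; each row is the pose to reach, as a shift and turn from the pose commanded when the call began, along the tool's axes at that moment; what a row does not reach only later rows make up. A row lasts 1/12 s, in which the tool goes at most 41.7 mm and 7.16 degrees, less where a joint would pass 70% of its speed; a pose out of reach is approached as far as the arm can. A shift or turn number past 1, either way, is cut back to 1. A call with a gripper value outside its range is refused whole. "fingers" is the opening, from 0 (shut) to 1 (fully open), set as the call begins (left out, the last holds). The fingers move at their own pace and stop on an object; the grip force is fixed at half the most. Time passes only in rows, so rows that repeat a pose let the fingers close. It gives the time, the measured TCP pose, the force, the opening and the grip force at its end, in the units of the state.
- ctrl.get_obs(): the state, without advancing time (a new reading comes with each control period).
- ctrl.snapshot(name): name is "scene" or "side" or "wrist"; returns a dict with "img" (400x640x3 uint8, red, green, blue), "K" (3x3 intrinsics, pixels), "pose" (4x4, takes a point from camera to world coordinates). Camera axes: x right, y down, z forward; pixel columns grow to the right and rows downward; lengths in m; the calibration is good to about 2 mm. A picture is of the moment at which its call begins. There is no depth.
- ctrl.close_job(): hands the job in; it is judged then, once.
The state is a dict: "clock": time; "joint_pos": joint angles; "qvel": joint speeds; "tau": joint torques, N m; "tool_pos": TCP position; "orientation": TCP orientation; "force": force on the tool from outside, world axes, zero at the start; "moment": the same for the moment, N m; "opening": finger opening in m; "gripper_force": force on a finger pad.
Only numpy, scipy, OpenCV 4.12 (cv2) and the standard library are available. Lean on these libraries where they do the work, as an engineer would, in place of code of your own. Each camera call takes 0.05 s, during which the arm holds its last target. There are 200 camera calls.

## Working session

There is one attempt and no reset: what is moved stays moved. The work goes in short steps, Python scripts to look and compute and a tool call to move; the robot and the scene stay as the last step left them, time stands still between calls to the robot, and variables do not carry over. Pictures are saved under pics/ and viewed, at most 10 in all, crops included, and the job is handed in when it is done.

Besides the shell and the picture viewer there is one more tool, called as name([rows], argument=value, ...), one row to a line, values as JSON. send_rows: Moves the arm, as the interface text tells. Its arguments: {"type":"object","properties":{"plan":{"type":"array","items":{"type":"array","items":{"type":"array","items":{"type":"number"}}}},"fingers":{"type":"number"}},"required":["plan"]}

```bash
mkdir -p pics
python3 - <<'E'
from plant import ctrl
import cv2,numpy as np
o=ctrl.get_obs();print(o)
for n in["scene","side"]:
    s=ctrl.snapshot(n);cv2.imwrite(f"pics/{n}0.png",s["img"][:,:,::-1]);np.savez(f"{n}0.npz",**s);print(n,s["K"].tolist(),s["pose"].round(4).tolist())
E
```

```text
{'clock': 0.0, 'joint_pos': array([-4.81253194e+01,  2.05921145e+01,  6.34264040e-01, -2.03459971e-02,
       -7.01342182e+01, -1.65055586e+01]), 'qvel': array([-0.07362558, -0.02677958, -0.00280417, -0.04805364, -0.09141969,
       -0.06391541]), 'tau': array([ 8.72300570e-04, -5.82718885e+01,  2.93068010e+01,  6.99769601e+00,
        6.82326776e-03, -1.58555595e-04]), 'tool_pos': array([ 0.28896488, -0.6094932 ,  0.22561802]), 'orientation': array([ 1.79906291e+02, -7.82174421e-03, -1.54637801e+02]), 'force': array([ 0.16493128,  0.01110867, -0.71659781]), 'moment': array([-0.05095559,  0.00842472,  0.0202708 ]), 'gripper_force': 0.0, 'opening': 0.08736229529778206}
scene [[378.12368130677083, 0.0, 317.44820049330895], [0.0, 378.12368130677083, 207.06270306914783], [0.0, 0.0, 1.0]] [[0.5032, 0.6204, -0.6016, 1.1494], [0.864, -0.3762, 0.3347, -0.3001], [-0.0187, -0.6882, -0.7253, 0.8063], [0.0, 0.0, 0.0, 1.0]]
side [[370.0047230298796, 0.0, 316.30254927464443], [0.0, 370.0047230298796, 197.9215305041964], [0.0, 0.0, 1.0]] [[-0.8406, -0.2932, 0.4554, 0.1939], [-0.5416, 0.4682, -0.6982, 0.6408], [-0.0085, -0.8335, -0.5524, 0.5994], [0.0, 0.0, 0.0, 1.0]]
```

View pics/scene0.png

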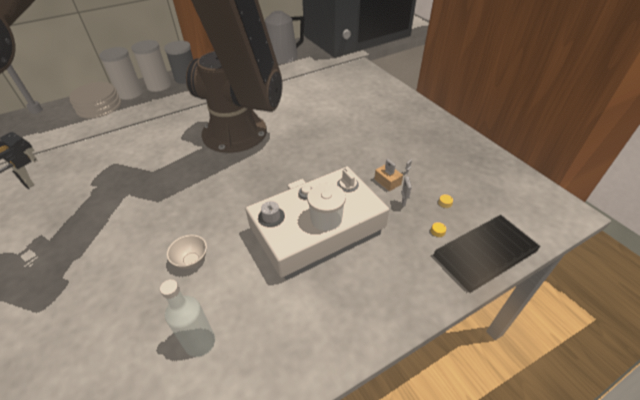

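View pics/side0.png

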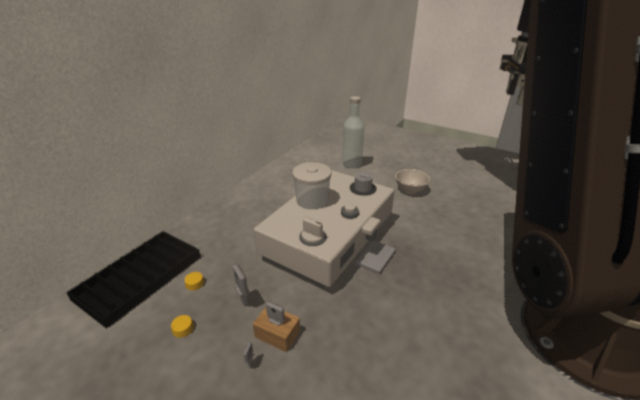

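Scene picture: dispenser centre about (318,222), knob (348,181), lock (271,213), bowl (187,254), bottle (190,325). There are three keys. Side-view candidates are the key in the wooden holder (275,314), a tall key standing loose (241,285), and a small one (249,355). I expect the one in the holder to be the middle size, and I'll check that in a crop.

Run:
```python
import cv2,numpy as np
a=cv2.imread("pics/side0.png");b=cv2.imread("pics/scene0.png")
A=cv2.resize(a[255:375,220:320],None,fx=5,fy=5,interpolation=2)[:600]
B=cv2.resize(b[150:210,365:415],None,fx=8,fy=8,interpolation=2)
B=cv2.resize(B,(300,360));C=np.zeros((600,800,3),np.uint8);C[:,:500]=A;C[:360,500:]=B
cv2.imwrite("pics/crop1.png",C)
D=cv2.resize(a[150:280,250:410],None,fx=5,fy=4.6,interpolation=2)
cv2.imwrite("pics/crop2.png",D)
```

```text
(no output)
```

View pics/crop1.png

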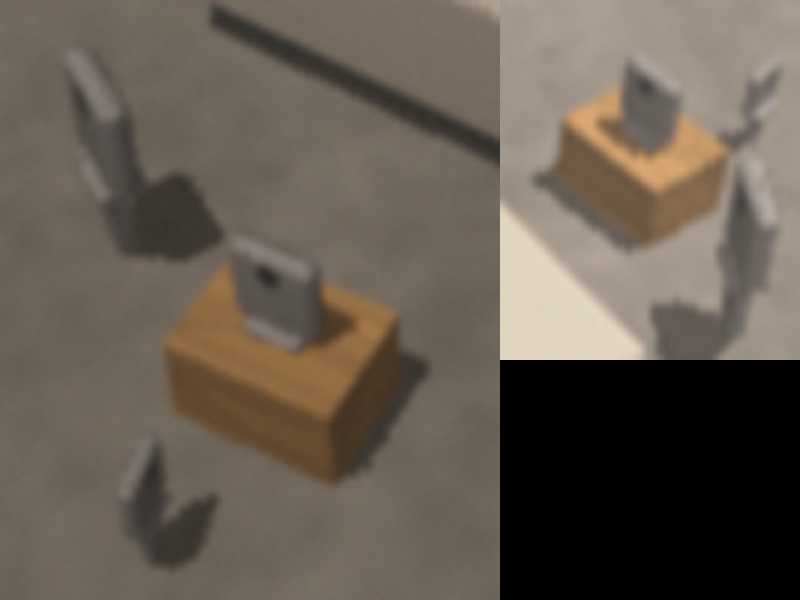

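View pics/crop2.png

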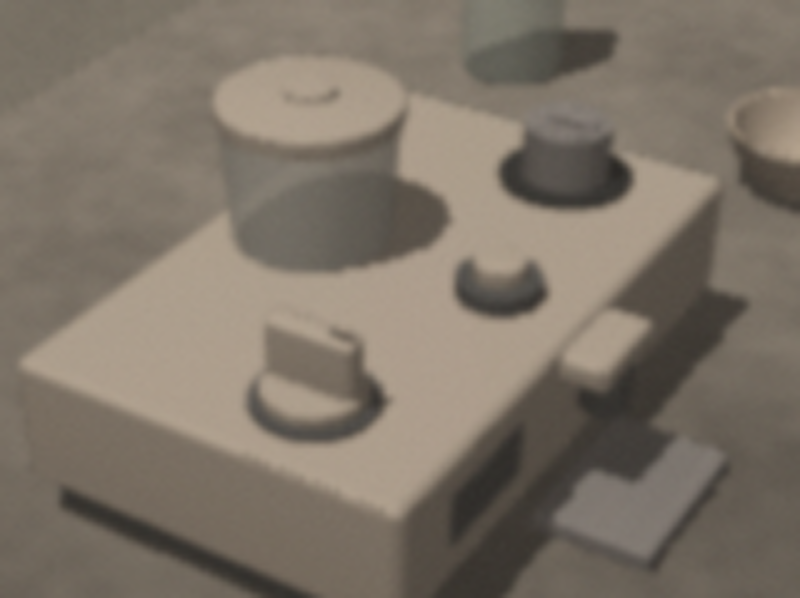

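The crop confirms it: the holder key at side pixel (275,306) is middle-sized. The tall key (241,285) and the small one (249,355) stand loose on the counter either side of it, so I must avoid both. Next I'll localise everything coarsely.

```bash
cat > h.py <<'E'
import numpy as np,cv2
from plant import ctrl
from scipy.spatial.transform import Rotation as R
def ray(s,p,z):
    d=s["pose"][:3,:3]@np.linalg.solve(s["K"],[p[0],p[1],1.]);c=s["pose"][:3,3]
    return (c+d*(z-c[2])/d[2])[:2]
def proj(s,P):
    q=s["pose"][:3,:3].T@(np.array(P)-s["pose"][:3,3]);q=s["K"]@q;return q[:2]/q[2]
def tool(o=None):
    o=o or ctrl.get_obs();return o["tool_pos"],R.from_euler("xyz",o["orientation"],degrees=True)
def to(p,yaw,pr=True):
    "shift cm & rotvec deg in tool axes to reach TCP p, tool down with tool-y at yaw+90 (mod 180)"
    t,r=tool();best=None
    for k in(0,180):
        g=R.from_euler("xyz",[180,0,yaw+k],degrees=True);v=(r.inv()*g).as_rotvec(degrees=True)
        if best is None or np.linalg.norm(v)<np.linalg.norm(best):best=v
    return (r.inv().apply(np.array(p)-t)*100).round(2),best.round(2)
E
python3 - <<'E'
from h import *
s=np.load("side0.npz");c=np.load("scene0.npz")
f=lambda x,y:(250+x/5,150+y/4.6)
g=lambda x,y:(220+x/5,255+y/5)
for n,p,z in[("deck L",f(22,365),.1),("deck front knob",f(402,515),.1),("deck front lock",f(720,185),.1),("lock top",f(570,125),.136),("knobtopA",f(270,318),.143),("knobtopB",f(360,350),.143),("hopper",f(310,92),.188),
 ("bowA",g(238,238),.082),("bowB",g(317,268),.082),("hold L",g(166,347),.04),("hold F",g(330,420),.04),("hold R",g(398,318),.04),("hold Bk",g(232,262),.04),("tall base",g(125,250),0),("small base",g(155,560),0)]:
    print(n,ray(s,p,z).round(4))
for n,p,z in[("dk",(248,212),.1),("dk",(348,170),.1),("dk",(388,210),.1),("lock",(271,207),.136),("hopper",(327,195),.188)]:print(n,ray(c,p,z).round(4))
E
```

```text
deck L [0.6526 0.1848]
deck front knob [0.4609 0.1838]
deck front lock [ 0.459  -0.1235]
lock top [ 0.5263 -0.0855]
knobtopA [0.5488 0.1438]
knobtopB [0.5052 0.1437]
hopper [0.6035 0.0295]
bowA [0.5115 0.3158]
bowB [0.4797 0.3114]
hold L [0.5275 0.3425]
hold F [0.4592 0.335 ]
hold R [0.4639 0.2871]
hold Bk [0.5318 0.2997]
tall base [0.5969 0.294 ]
small base [0.4961 0.3908]
dk [ 0.4865 -0.1347]
dk [0.4834 0.1727]
dk [0.6656 0.1742]
lock [ 0.5342 -0.0881]
hopper [0.6147 0.0236]
```

Run:
```python
from h import *
c=np.load("scene0.npz");s=np.load("side0.npz")
print("bottle",ray(c,(196,340),0),ray(s,(352,163),0),"bowl",ray(c,(187,262),0))
print(to([.527,.144,.24],0))
```

```text
bottle [ 0.69217323 -0.36304713] [ 0.70164668 -0.36285869] bowl [ 0.47484978 -0.31783502]
(array([-53.78,  57.9 ,  -1.35]), array([ 0.09, -0.03, 25.36]))
```

The manual's scale: shifts go in shares of 75 cm and turns go in shares of 180 degrees. Converting my numbers, 57.9 cm / 75 = 0.772, -53.8 cm / 75 = -0.7173, -154.6 degrees / 180 = -0.8589.

send_rows([
  [[-0.7173, 0.772, -0.0187, 0, 0, -0.8589], [-0.7173, 0.772, -0.0187, 0, 0, -0.8589], [-0.7173, 0.772, -0.0187, 0, 0, -0.8589], [-0.7173, 0.772, -0.0187, 0, 0, -0.8589], [-0.7173, 0.772, -0.0187, 0, 0, -0.8589], [-0.7173, 0.772, -0.0187, 0, 0, -0.8589], [-0.7173, 0.772, -0.0187, 0, 0, -0.8589], [-0.7173, 0.772, -0.0187, 0, 0, -0.8589]],
], fingers=0.5)

```text
clock: 0.77
tool_pos: [0.3894, -0.2901, 0.2323]
orientation: [180.0, 0.0, -97.0]
force: [1.1, 0.3, 0.3]
opening: 0.0449
gripper_force: 0.0
```

Run:
```python
from h import *
o=ctrl.get_obs();print(o["clock"],o["tool_pos"],o["orientation"],o["joint_pos"],to([.527,.144,.24],0))
```

```text
0.7667 [ 0.38944074 -0.29013284  0.23233176] [ 1.79993312e+02  1.01003325e-02 -9.69972366e+01] [-1.34312641e+01  2.20696929e+00 -2.19266003e+01 -1.01761610e-02
 -6.58742083e+01  6.43818812e+00] (array([-44.77,  -8.36,  -0.76]), array([1.0e-02, 0.0e+00, 8.3e+01]))
```

To row units: -44.8 cm / 75 = -0.5973, -8.4 cm / 75 = -0.112, -97 degrees / 180 = -0.5389.

send_rows([
  [[-0.5973, -0.112, -0.0107, 0, 0, -0.5389], [-0.5973, -0.112, -0.0107, 0, 0, -0.5389], [-0.5973, -0.112, -0.0107, 0, 0, -0.5389], [-0.5973, -0.112, -0.0107, 0, 0, -0.5389], [-0.5973, -0.112, -0.0107, 0, 0, -0.5389], [-0.5973, -0.112, -0.0107, 0, 0, -0.5389], [-0.5973, -0.112, -0.0107, 0, 0, -0.5389], [-0.5973, -0.112, -0.0107, 0, 0, -0.5389]],
])

```text
clock: 1.43
tool_pos: [0.4922, 0.0271, 0.2385]
orientation: [-180.0, -0.0, -39.7]
force: [1.3, -0.5, 0.8]
opening: 0.0439
gripper_force: 0.0
```

Run:
```python
from h import *
o=ctrl.get_obs();print(o["clock"],o["tool_pos"],o["orientation"],o["joint_pos"],to([.527,.144,.24],0))
```

```text
1.4333 [0.49217995 0.0271335  0.23845883] [-1.79980016e+02 -1.46628339e-03 -3.96637222e+01] [ 2.60485083e+01  2.67983790e+00 -2.05992179e+01 -7.49418903e-03
 -6.67021264e+01  2.42907326e+01] (array([ -4.78, -11.22,  -0.15]), array([-2.000e-02, -1.000e-02, -3.966e+01]))
```

To row units: -11.2 cm / 75 = -0.1493, -4.8 cm / 75 = -0.064, -39.7 degrees / 180 = -0.2206.

send_rows([
  [[-0.064, -0.1493, -0.0027, 0, 0, -0.2206], [-0.064, -0.1493, -0.0027, 0, 0, -0.2206], [-0.064, -0.1493, -0.0027, 0, 0, -0.2206], [-0.064, -0.1493, -0.0027, 0, 0, -0.2206], [-0.064, -0.1493, -0.0027, 0, 0, -0.2206], [-0.064, -0.1493, -0.0027, 0, 0, -0.2206], [-0.064, -0.1493, -0.0027, 0, 0, -0.2206]],
])

```text
clock: 2.02
tool_pos: [0.5273, 0.1419, 0.2397]
orientation: [180.0, 0.1, -0.1]
force: [-0.3, -0.6, -0.7]
opening: 0.044
gripper_force: 0.0
```

Run:
```python
from h import *
s=ctrl.snapshot("wrist");cv2.imwrite("pics/w1.png",s["img"][:,:,::-1]);np.savez("w1.npz",**s)
print(tool()[0],s["K"].tolist(),s["pose"].round(4).tolist())
```

```text
[0.52734017 0.14167124 0.23991119] [[298.89172163979663, 0.0, 315.6213461365758], [0.0, 298.89172163979663, 202.55136683294], [0.0, 0.0, 1.0]] [[-0.0021, -0.9542, -0.2993, 0.6064], [-1.0, 0.002, 0.0005, 0.141], [0.0001, 0.2993, -0.9542, 0.3986], [0.0, 0.0, 0.0, 1.0]]
```

View pics/w1.png

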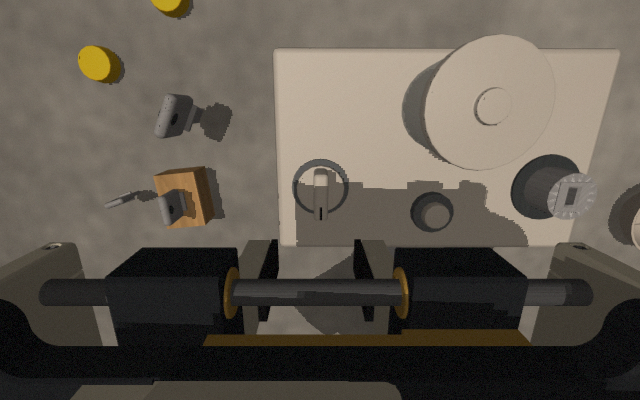

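Wrist picture: knob bar from (320,170) to (321,220), lock slot at (571,196), key in the holder with its bow top around (165,208). The tall key (175,115) and small key (122,199) stand to either side. Now I'll refine the positions.

Run:
```python
from h import *
s=np.load("w1.npz")
for n,p,z in[("dkBL",(275,49),.1),("dkBR",(618,50),.1),("dkFR",(579,246),.1),("dkFL",(280,246),.1),("barA",(320.5,169),.143),("barB",(321,221),.143),("lock",(572.5,196),.136),("hopper",(490,103),.188),("button",(436,217),.11)]:
    print(n,ray(s,p,z).round(4))
im=cv2.cvtColor(s["img"],cv2.COLOR_RGB2HSV).astype(int)
def big(m,x0,y0,x1,y1):
    M=np.zeros(m.shape,np.uint8);M[y0:y1,x0:x1]=m[y0:y1,x0:x1]
    c=max(cv2.findContours(M,0,1)[0],key=cv2.contourArea);return cv2.minAreaRect(c),cv2.contourArea(c)
print(big(im[:,:,2]<95,540,170,595,215)[0])
C=cv2.resize(s["img"][150:240,100:220,::-1],None,fx=5,fy=5,interpolation=2)
D=cv2.resize(s["img"][150:240,280:340,::-1],None,fx=5,fy=5,interpolation=2)[:,:200]
cv2.imwrite("pics/w1c.png",np.hstack([C,D]))
```

```text
dkBL [0.6579 0.1774]
dkBR [ 0.6565 -0.1321]
dkFR [ 0.4622 -0.1477]
dkFL [0.4629 0.1803]
barA [0.5566 0.1368]
barB [0.5085 0.1362]
lock [ 0.5298 -0.0938]
hopper [0.6098 0.0243]
button [0.5    0.0174]
((559.0, 192.0), (44.0, 38.0), 90.0)
```

View pics/w1c.png

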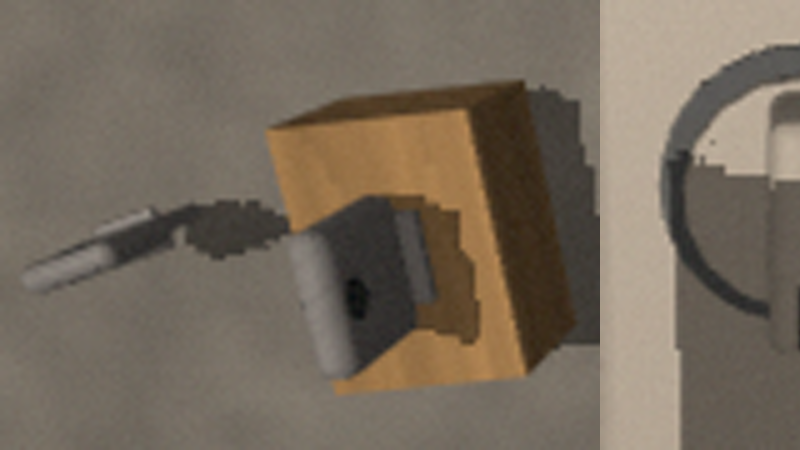

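To row units: 11.6 cm / 75 = 0.1547, 10 cm / 75 = 0.1333, -0.5 degrees / 180 = -0.0028.

send_rows([
  [[0.0067, 0.0073, 0.04, 0, 0, -0.0028], [0.0067, 0.0073, 0.0933, 0, 0, -0.0028], [0.0067, 0.0073, 0.1333, 0, 0, -0.0028], [0.0067, 0.0073, 0.1547, 0, 0, -0.0028], [0.0067, 0.0073, 0.1547, 0, 0, -0.0028], [0.0067, 0.0073, 0.1547, 0, 0, -0.0028]],
])

```text
clock: 2.57
tool_pos: [0.5324, 0.1356, 0.124]
orientation: [179.9, 0.1, 0.0]
force: [0.1, 0.9, 1.0]
opening: 0.0436
gripper_force: 0.0
```

send_rows([
  [[0, 0, 0, 0, 0, 0], [0, 0, 0, 0, 0, 0], [0, 0, 0, 0, 0, 0], [0, 0, 0, 0, 0, 0], [0, 0, 0, 0, 0, 0], [0, 0, 0, 0, 0, 0]],
], fingers=0)

```text
clock: 3.07
tool_pos: [0.5329, 0.1374, 0.1251]
orientation: [-179.9, -0.1, 0.1]
force: [-1.8, 3.4, 2.9]
opening: 0.0127
gripper_force: 30.0
```

Run:
```python
from h import *
o=ctrl.get_obs();print({k:np.round(v,4) for k,v in o.items()})
s=np.load("side0.npz");c=np.load("scene0.npz")
print(proj(s,[.53,-.094,.136]),proj(c,[.53,-.094,.136]),proj(s,[.532,.1365,.143]))
```

```text
{'clock': np.float64(3.0667), 'joint_pos': array([ 34.7997,  13.9586, -23.0805,  -0.0854, -52.8055,  55.3987]), 'qvel': array([ 0.0014, -0.051 ,  0.0703,  0.4022, -0.4662,  0.0254]), 'tau': array([-2.78620e+00, -4.22894e+01,  2.31102e+01,  6.92290e+00,
        1.53100e-01,  2.91000e-02]), 'tool_pos': array([0.5329, 0.1374, 0.1251]), 'orientation': array([-1.798557e+02, -8.920000e-02,  1.468000e-01]), 'force': array([-1.795 ,  3.3905,  2.8864]), 'moment': array([ 1.4777,  0.8893, -0.0606]), 'gripper_force': np.float64(29.9833), 'opening': np.float64(0.0127)}
[364.20368673 175.3084219 ] [268.09290277 206.84962229] [312.78720133 219.95612507]
```

To row units: 56 degrees / 180 = 0.3111.

send_rows([
  [[0, 0, 0, 0, 0, 0.0389], [0, 0, 0, 0, 0, 0.0778], [0, 0, 0, 0, 0, 0.1167], [0, 0, 0, 0, 0, 0.1556], [0, 0, 0, 0, 0, 0.1944], [0, 0, 0, 0, 0, 0.2333], [0, 0, 0, 0, 0, 0.2722], [0, 0, 0, 0, 0, 0.3111]],
])

```text
clock: 3.73
tool_pos: [0.5327, 0.137, 0.1251]
orientation: [-179.9, 0.0, -56.2]
force: [-3.6, 4.7, 4.8]
opening: 0.0127
gripper_force: 30.0
```

To row units: 14 degrees / 180 = 0.0778.

send_rows([
  [[0, 0, 0, 0, 0, 0.0333], [0, 0, 0, 0, 0, 0.0611], [0, 0, 0, 0, 0, 0.0778], [0, 0, 0, 0, 0, 0.0778]],
])

```text
clock: 4.07
tool_pos: [0.5326, 0.137, 0.1251]
orientation: [-179.9, 0.1, -70.0]
force: [-2.9, 4.1, 4.1]
opening: 0.0129
gripper_force: 30.2
```

Run:
```python
from h import *
o=ctrl.get_obs();print({k:np.round(v,4) for k,v in o.items()})
```

```text
{'clock': np.float64(4.0667), 'joint_pos': array([ 3.48101e+01,  1.39589e+01, -2.31008e+01, -3.98000e-02,
       -5.28602e+01, -1.47659e+01]), 'qvel': array([ 1.8000e-03, -3.9300e-02, -4.1500e-02, -3.1200e-02, -6.1300e-02,
        4.9077e+00]), 'tau': array([ -3.0461, -42.4785,  23.6946,   6.5872,   0.3743,  -1.5148]), 'tool_pos': array([0.5326, 0.137 , 0.1251]), 'orientation': array([-1.799307e+02,  5.110000e-02, -6.997980e+01]), 'force': array([-2.9277,  4.1107,  4.1018]), 'moment': array([1.4569, 1.5183, 0.4788]), 'gripper_force': np.float64(30.1687), 'opening': np.float64(0.0129)}
```

To row units: 2.5 degrees / 180 = 0.0139.

send_rows([
  [[0, 0, 0, 0, 0, 0.0139], [0, 0, 0, 0, 0, 0.0139], [0, 0, 0, 0, 0, 0.0139]],
])

```text
clock: 4.32
tool_pos: [0.5327, 0.1369, 0.1251]
orientation: [-179.9, 0.0, -72.2]
force: [-4.5, 4.2, 5.4]
opening: 0.013
gripper_force: 30.9
```

Run:
```python
from h import *
o=ctrl.get_obs();print(o["moment"],o["orientation"])
s=ctrl.snapshot("wrist");cv2.imwrite("pics/w2.png",s["img"][:,:,::-1])
```

```text
[1.56415076 1.63621415 0.72486829] [-1.79933482e+02  4.23771970e-02 -7.22266857e+01]
```

To row units: -11.5 cm / 75 = -0.1533, -8 cm / 75 = -0.1067.

send_rows([
  [[0, 0, 0, 0, 0, 0], [0, 0, 0, 0, 0, 0], [0, 0, 0, 0, 0, 0], [0, 0, 0, 0, 0, 0], [0, 0, -0.0533, 0, 0, 0], [0, 0, -0.1067, 0, 0, 0], [0, 0, -0.1533, 0, 0, 0], [0, 0, -0.1533, 0, 0, 0]],
], fingers=1)

```text
clock: 5.03
tool_pos: [0.5356, 0.1365, 0.2468]
orientation: [-179.4, -0.0, -72.3]
force: [1.0, 0.4, 0.7]
opening: 0.061
gripper_force: 0.0
```

Run:
```python
from h import *
o=ctrl.get_obs();print(o["tool_pos"],o["force"],to([.53,-.085,.24],0))
```

```text
[0.53564629 0.136514   0.24681424] [1.03258485 0.37117979 0.67865129] (array([20.93,  7.28,  0.61]), array([ -0.49,  -0.36, -72.3 ]))
```

To row units: 20.9 cm / 75 = 0.2787, 7.3 cm / 75 = 0.0973, -72 degrees / 180 = -0.4.

send_rows([
  [[0.2787, 0.0973, 0.0067, 0, 0, -0.4], [0.2787, 0.0973, 0.0067, 0, 0, -0.4], [0.2787, 0.0973, 0.0067, 0, 0, -0.4], [0.2787, 0.0973, 0.0067, 0, 0, -0.4], [0.2787, 0.0973, 0.0067, 0, 0, -0.4], [0.2787, 0.0973, 0.0067, 0, 0, -0.4], [0.2787, 0.0973, 0.0067, 0, 0, -0.4], [0.2787, 0.0973, 0.0067, 0, 0, -0.4]],
], fingers=0.5)

```text
clock: 5.7
tool_pos: [0.5254, -0.0876, 0.2337]
orientation: [179.9, 0.1, -17.8]
force: [0.0, 0.2, -0.7]
opening: 0.0438
gripper_force: 0.0
```

To row units: -14 degrees / 180 = -0.0778.

send_rows([
  [[0, 0, 0, 0, 0, -0.0778], [0, 0, 0, 0, 0, -0.0778], [0, 0, 0, 0, 0, -0.0778], [0, 0, 0, 0, 0, -0.0778], [0, 0, 0, 0, 0, -0.0778]],
])

```text
clock: 6.12
tool_pos: [0.5261, -0.0854, 0.2341]
orientation: [180.0, 0.0, -4.2]
force: [1.0, -0.9, -0.0]
opening: 0.0439
gripper_force: 0.0
```

Run:
```python
from h import *
s=ctrl.snapshot("wrist");np.savez("w3.npz",**s);print(tool()[0],ctrl.get_obs()["orientation"])
i=s["img"][:,:,::-1];p=proj(s,[.53,-.093,.136]);k=proj(s,[.532,.137,.143]);print(p,k)
x,y=p.astype(int);C=cv2.resize(i[y-40:y+40,x-40:x+40],(480,480),interpolation=2)
x2,y2=k.astype(int);print(x-40,y-40,x2-26,y2-40);D=cv2.resize(i[max(y2-40,0):y2+40,max(x2-26,0):max(x2-26,0)+53],(318,480),interpolation=2)
cv2.imwrite("pics/w3c.png",np.hstack([C,D]))
```

```text
[ 0.52620111 -0.08530989  0.23412594] [ 1.79988772e+02  3.09265412e-02 -4.10399997e+00]
[322.70127545 196.32697531] [ 64.0545601  214.37200556]
282 156 38 174
```

View pics/w3c.png

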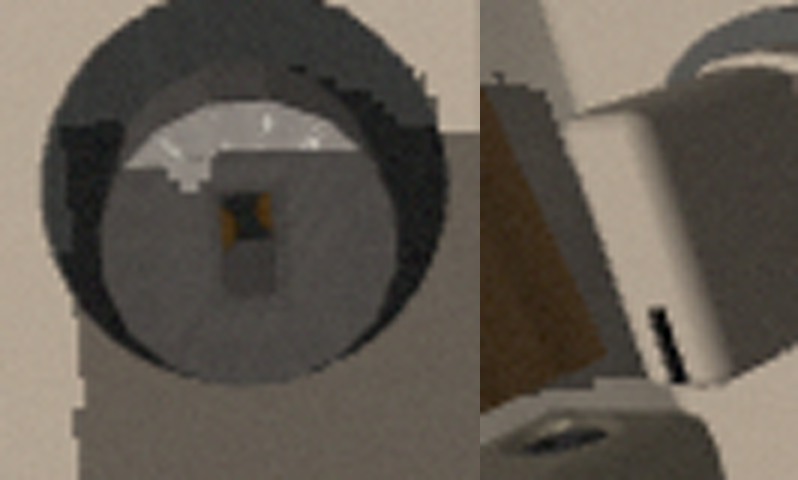

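Lock picture: slot centre at image (323.2,196.7), pins visible, slot unturned; the knob bar is back along the x direction.

Run:
```python
from h import *
s=np.load("w3.npz");w=np.load("w1.npz")
print("slot",ray(s,(323,196.5),.136),"circ",ray(s,(323.5,196.1),.136))
f=lambda x,y:(100+x/5,150+y/5)
for p in[(308,236),(342,378),(325,306)]:print(ray(w,f(*p),.082))
for p in[(268,128),(467,108),(527,376),(332,393)]:print("hold",ray(w,f(*p),.04))
# precise deck front/back edges for yaw
g=cv2.cvtColor(w["img"],cv2.COLOR_RGB2GRAY).astype(float)
P=[]
for c in range(285,400,3):
    col=g[30:70,c];r=np.argmax(np.diff(cv2.GaussianBlur(col[:,None],(1,5),1)[:,0]))+30.5;P.append(ray(w,(c,r),.1))
for c in range(580,612,3):
    col=g[30:70,c];r=np.argmax(np.diff(cv2.GaussianBlur(col[:,None],(1,5),1)[:,0]))+30.5;P.append(ray(w,(c,r),.1))
P=np.array(P);print("edge slope dx/dy deg",np.degrees(np.polyfit(P[:,1],P[:,0],1)[0]))
print(to([.497,.310,.21],8))
```

```text
slot [ 0.52981975 -0.09325617] circ [ 0.53015933 -0.09372658]
[0.51362901 0.31111063]
[0.47995604 0.30863836]
[0.49728272 0.30985685]
hold [0.52885753 0.33916299]
hold [0.53371863 0.28988717]
hold [0.46363415 0.28315412]
hold [0.45902424 0.33409157]
edge slope dx/dy deg 0.305541536102092
(array([ -5.74, -39.22,   2.41]), array([ 1.00e-02,  3.00e-02, -1.21e+01]))
```

To row units: -39.2 cm / 75 = -0.5227, -5.7 cm / 75 = -0.076, -9 degrees / 180 = -0.05.

send_rows([
  [[-0.076, -0.5227, 0.0067, 0, 0, -0.05], [-0.076, -0.5227, 0.0067, 0, 0, -0.05], [-0.076, -0.5227, 0.0067, 0, 0, -0.05], [-0.076, -0.5227, 0.0067, 0, 0, -0.05], [-0.076, -0.5227, 0.0067, 0, 0, -0.05], [-0.076, -0.5227, 0.0067, 0, 0, -0.05], [-0.076, -0.5227, 0.0067, 0, 0, -0.05], [-0.076, -0.5227, 0.0067, 0, 0, -0.05]],
])

```text
clock: 6.83
tool_pos: [0.5004, 0.2492, 0.2303]
orientation: [-180.0, -0.0, 5.0]
force: [0.6, 1.0, 0.4]
opening: 0.0439
gripper_force: 0.0
```

To row units: -5.7 cm / 75 = -0.076, 4.5 cm / 75 = 0.06.

send_rows([
  [[-0.0107, -0.076, 0.06, 0, 0, 0], [-0.0107, -0.076, 0.06, 0, 0, 0], [-0.0107, -0.076, 0.06, 0, 0, 0], [-0.0107, -0.076, 0.06, 0, 0, 0], [-0.0107, -0.076, 0.06, 0, 0, 0]],
])

```text
clock: 7.25
tool_pos: [0.4882, 0.3031, 0.1853]
orientation: [180.0, -0.0, 5.1]
force: [-0.0, -0.4, 0.4]
opening: 0.0443
gripper_force: 0.0
```

Run:
```python
from h import *
s=ctrl.snapshot("wrist");np.savez("w4.npz",**s);print(tool()[0],ctrl.get_obs()["orientation"])
i=s["img"][:,:,::-1];p=proj(s,[.497,.31,.082]);print(p)
x,y=p.astype(int);print(x-60,y-50);C=cv2.resize(i[y-50:y+50,x-60:x+60],None,fx=6,fy=6,interpolation=2)
cv2.imwrite("pics/w4c.png",C)
```

```text
[0.48849103 0.30288413 0.18583098] [-1.79983362e+02 -4.65702676e-02  5.02630212e+00]
[308.25210505 189.36778929]
248 139
```

View pics/w4c.png

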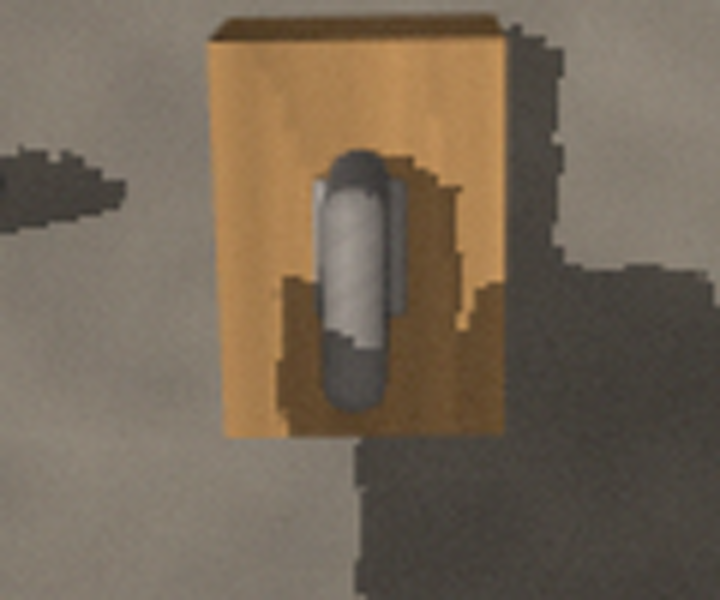

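Run:
```python
from h import *
s=np.load("w4.npz");f=lambda x,y:(248+x/6-.4,139+y/6-.4)
A=ray(s,f(360,152),.081);B=ray(s,f(355,411),.081);m=(A+B)/2;d=A-B;y=np.degrees(np.arctan2(d[1],d[0]));print(A,B,m,np.linalg.norm(d),y)
for p in[(208,40),(506,38),(506,437),(224,437)]:print(ray(s,f(*p),.04))
print(to([m[0],m[1],.048],y))
```

```text
[0.51991715 0.31246476] [0.47967979 0.30999851] [0.49979847 0.31123163] 0.04031287515293027 3.5074207217845945
[0.52922664 0.33983323]
[0.53396641 0.2900945 ]
[0.46361495 0.28270442]
[0.45915125 0.33309445]
(array([ 1.19, -0.73, 13.78]), array([-0.02, -0.05,  1.52]))
```

To row units: 13.7 cm / 75 = 0.1827, 12 cm / 75 = 0.16, 0.6 degrees / 180 = 0.0033.

send_rows([
  [[0.0133, -0.0096, 0.0267, 0, 0, 0.0033], [0.0133, -0.0096, 0.0733, 0, 0, 0.0033], [0.0133, -0.0096, 0.12, 0, 0, 0.0033], [0.0133, -0.0096, 0.16, 0, 0, 0.0033], [0.0133, -0.0096, 0.1827, 0, 0, 0.0033], [0.0133, -0.0096, 0.1827, 0, 0, 0.0033], [0.0133, -0.0096, 0.1827, 0, 0, 0.0033]],
])

```text
clock: 7.88
tool_pos: [0.498, 0.3104, 0.0486]
orientation: [180.0, 0.0, 4.4]
force: [-0.1, 0.8, 2.0]
opening: 0.0438
gripper_force: 0.0
```

send_rows([
  [[0, 0, 0, 0, 0, 0], [0, 0, 0, 0, 0, 0], [0, 0, 0, 0, 0, 0], [0, 0, 0, 0, 0, 0], [0, 0, 0, 0, 0, 0], [0, 0, 0, 0, 0, 0], [0, 0, 0, 0, 0, 0]],
], fingers=0)

```text
clock: 8.47
tool_pos: [0.4975, 0.3115, 0.0487]
orientation: [-180.0, -0.0, 4.5]
force: [-1.1, -0.5, 4.1]
opening: 0.0098
gripper_force: 30.0
```

Run:
```python
from h import *
o=ctrl.get_obs();print({k:np.round(v,4) for k,v in o.items() if k in("tool_pos","orientation","force","moment","joint_pos")})
```

```text
{'joint_pos': array([ 5.11253e+01,  2.22497e+01, -2.29479e+01,  1.23000e-02,
       -4.47637e+01,  4.33671e+01]), 'tool_pos': array([0.4975, 0.3115, 0.0487]), 'orientation': array([-1.799778e+02, -3.290000e-02,  4.501100e+00]), 'force': array([-1.0605, -0.463 ,  4.0504]), 'moment': array([-0.1469,  0.6163,  0.0036])}
```

To row units: -18.7 cm / 75 = -0.2493, -16 cm / 75 = -0.2133.

send_rows([
  [[0, 0, -0.02, 0, 0, 0], [0, 0, -0.0533, 0, 0, 0], [0, 0, -0.1067, 0, 0, 0], [0, 0, -0.16, 0, 0, 0], [0, 0, -0.2133, 0, 0, 0], [0, 0, -0.2493, 0, 0, 0], [0, 0, -0.2493, 0, 0, 0]],
])

```text
clock: 9.05
tool_pos: [0.4998, 0.3131, 0.2422]
orientation: [-179.6, -0.5, 4.5]
force: [0.6, 0.4, -0.7]
opening: 0.0096
gripper_force: 30.0
```

Run:
```python
from h import *
s=ctrl.snapshot("wrist");np.savez("w5.npz",**s);o=ctrl.get_obs();print(o["tool_pos"],o["orientation"],o["opening"],o["force"],to([.53,-.0935,.235],-.3))
t,r=tool(o);p=proj(s,t+r.apply([0,0,-.019]));print(p)
x=int(p[0]);cv2.imwrite("pics/w5c.png",cv2.resize(s["img"][150:350,x-120:x+120,::-1],(720,600),interpolation=2));print(x-120)
```

```text
[0.49853468 0.31243803 0.23871717] [-179.74772107   -0.27936302    4.50244499] 0.009568370118967927 [ 0.46996755 -0.08913469 -1.77302025] (array([-0.05, 40.72,  0.19]), array([-0.26, -0.27,  4.8 ]))
[315.40912623 265.20961633]
195
```

View pics/w5c.png

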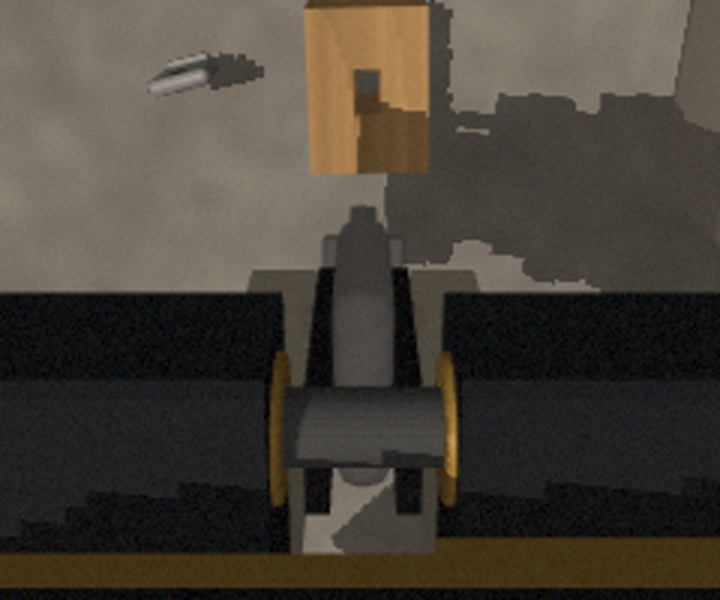

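Run:
```python
from h import *
s=np.load("w5.npz");t,r=tool();
def tx(col,row,dz):
    p=ray(s,(col,row),t[2]+dz);return (r.inv().apply(np.r_[p,t[2]+dz]-t)*1000).round(2)
c=lambda y:150+y/3-.33
print("bow -x end",tx(316,c(485),.033),"bow +x end",tx(316,c(288),.0333))
for y in(234,237,240):print("collar",tx(316,c(y),-.0087))
for y in(205,208):print("tip",tx(316,c(y),-.0407))
p=ray(s,(195+368/3-.33,150+92/3-.33),.04);print("holder slot",p)
print(s["pose"][:3,3]-t)
```

```text
bow -x end [-18.57   0.35 -33.09] bow +x end [ 18.25   0.31 -33.21]
collar [10.51  0.28  8.75]
collar [9.85 0.28 8.75]
collar [9.19 0.28 8.74]
tip [ 5.14  0.26 40.72]
tip [ 4.37  0.26 40.72]
holder slot [0.49644768 0.31137641]
[0.07864365 0.00510531 0.16306657]
```

To row units: 40.6 cm / 75 = 0.5413, 4.8 degrees / 180 = 0.0267.

send_rows([
  [[0, 0.5413, 0, 0, 0, 0.0267], [0, 0.5413, 0, 0, 0, 0.0267], [0, 0.5413, 0, 0, 0, 0.0267], [0, 0.5413, 0, 0, 0, 0.0267], [0, 0.5413, 0, 0, 0, 0.0267], [0, 0.5413, 0, 0, 0, 0.0267], [0, 0.5413, 0, 0, 0, 0.0267], [0, 0.5413, 0, 0, 0, 0.0267]],
])

```text
clock: 9.77
tool_pos: [0.5223, -0.023, 0.2338]
orientation: [180.0, 0.1, -0.3]
force: [1.4, 0.6, -0.9]
opening: 0.0098
gripper_force: 30.0
```

To row units: 7.2 cm / 75 = 0.096.

send_rows([
  [[0, 0.096, 0, 0, 0, 0], [0, 0.096, 0, 0, 0, 0], [0, 0.096, 0, 0, 0, 0], [0, 0.096, 0, 0, 0, 0]],
])

```text
clock: 10.1
tool_pos: [0.522, -0.0947, 0.2335]
orientation: [180.0, 0.2, -0.5]
force: [0.0, -0.4, -0.4]
opening: 0.01
gripper_force: 30.0
```

Run:
```python
from h import *
o=ctrl.get_obs();print(o["tool_pos"],o["orientation"],o["force"],o["moment"],to([.531,-.093,.20],-.3))
```

```text
[ 0.52202667 -0.09468851  0.23350957] [ 1.79996827e+02  1.53318360e-01 -5.18570134e-01] [ 0.04182131 -0.36548624 -0.44311843] [-0.01251115  0.12035718  0.03969046] (array([ 0.9 , -0.18,  3.35]), array([ 0.  ,  0.15, -0.22]))
```

To row units: 3.3 cm / 75 = 0.044, -0.15 cm / 75 = -0.002, -0.2 degrees / 180 = -0.0011.

send_rows([
  [[0.012, -0.002, 0.02, 0, 0, -0.0011], [0.012, -0.002, 0.044, 0, 0, -0.0011], [0.012, -0.002, 0.044, 0, 0, -0.0011], [0.012, -0.002, 0.044, 0, 0, -0.0011], [0.012, -0.002, 0.044, 0, 0, -0.0011]],
])

```text
clock: 10.52
tool_pos: [0.5322, -0.091, 0.2025]
orientation: [180.0, 0.0, -0.0]
force: [-0.3, 0.2, -0.5]
opening: 0.01
gripper_force: 30.0
```

To row units: 2.9 cm / 75 = 0.0387, 2.7 cm / 75 = 0.036.

send_rows([
  [[0, 0, 0.0093, 0, 0, 0], [0, 0, 0.0187, 0, 0, 0], [0, 0, 0.0267, 0, 0, 0], [0, 0, 0.032, 0, 0, 0], [0, 0, 0.036, 0, 0, 0], [0, 0, 0.0387, 0, 0, 0], [0, 0, 0.0387, 0, 0, 0]],
])

```text
clock: 11.1
tool_pos: [0.5315, -0.0917, 0.1725]
orientation: [180.0, 0.1, -0.1]
force: [-0.9, -0.5, -1.1]
opening: 0.0097
gripper_force: 30.0
```

Run:
```python
from h import *
o=ctrl.get_obs();print(o["tool_pos"],o["orientation"],o["force"],o["moment"])
```

```text
[ 0.53152076 -0.09172566  0.1725182 ] [ 1.79994877e+02  7.78507753e-02 -1.25374842e-01] [-0.94504846 -0.47614413 -1.06152728] [-0.14189261  0.55931595  0.00297031]
```

To row units: 0.8 cm / 75 = 0.0107, 0.6 cm / 75 = 0.008.

send_rows([
  [[0, 0.0011, 0.0027, 0, 0, 0], [0, 0.0011, 0.0053, 0, 0, 0], [0, 0.0011, 0.008, 0, 0, 0], [0, 0.0011, 0.0107, 0, 0, 0], [0, 0.0011, 0.0107, 0, 0, 0]],
])

```text
clock: 11.52
tool_pos: [0.5315, -0.0927, 0.1647]
orientation: [180.0, 0.1, -0.1]
force: [-2.8, -2.4, -1.0]
opening: 0.0098
gripper_force: 30.0
```

Run:
```python
from h import *
o=ctrl.get_obs();print(o["tool_pos"],o["orientation"],o["force"],o["moment"])
```

```text
[ 0.53152052 -0.09273472  0.16470112] [ 1.79973246e+02  6.53242766e-02 -1.18610238e-01] [-2.84333446 -2.41591001 -0.99363825] [-0.72286351  1.46315512  0.03491566]
```

To row units: 1.3 cm / 75 = 0.0173, 1.2 cm / 75 = 0.016, -3 degrees / 180 = -0.0167.

send_rows([
  [[-0.0005, 0.0004, 0.0027, 0, 0, 0.0167], [-0.0005, 0.0004, 0.0053, 0, 0, -0.0167], [-0.0005, 0.0004, 0.008, 0, 0, 0.0167], [-0.0005, 0.0004, 0.0107, 0, 0, -0.0167], [-0.0005, 0.0004, 0.0133, 0, 0, 0.0167], [-0.0005, 0.0004, 0.016, 0, 0, -0.0167], [-0.0005, 0.0004, 0.0173, 0, 0, 0.0167], [-0.0005, 0.0004, 0.0173, 0, 0, 0]],
])

```text
clock: 12.18
tool_pos: [0.5314, -0.0928, 0.1524]
orientation: [180.0, 0.0, -0.5]
force: [-4.5, -0.4, 2.1]
opening: 0.0101
gripper_force: 30.0
```

Run:
```python
from h import *
o=ctrl.get_obs();print(o["tool_pos"],o["orientation"],o["force"],o["moment"])
```

```text
[ 0.53143874 -0.09284068  0.15239397] [ 1.79994299e+02  5.45796302e-03 -5.45990456e-01] [-4.48762215 -0.4097826   2.14867349] [-0.37514337  1.68626521 -0.01198782]
```

To row units: 0.9 cm / 75 = 0.012, 0.85 cm / 75 = 0.0113, -3 degrees / 180 = -0.0167.

send_rows([
  [[-0.0008, 0, 0.0027, 0, 0, 0.0167], [-0.0008, 0, 0.0053, 0, 0, -0.0167], [-0.0008, 0, 0.008, 0, 0, 0.0167], [-0.0008, 0, 0.01, 0, 0, -0.0167], [-0.0008, 0, 0.0113, 0, 0, 0.0167], [-0.0008, 0, 0.012, 0, 0, -0.0167], [-0.0008, 0, 0.012, 0, 0, 0], [-0.0008, 0, 0.012, 0, 0, 0]],
])

```text
clock: 12.85
tool_pos: [0.5314, -0.0928, 0.1445]
orientation: [180.0, -0.1, -0.2]
force: [-6.9, 0.7, 11.4]
opening: 0.0099
gripper_force: 30.0
```

Run:
```python
from h import *
o=ctrl.get_obs();print(o["tool_pos"],o["orientation"],o["force"],o["moment"])
```

```text
[ 0.5314302  -0.09283233  0.14454593] [ 1.79979818e+02 -7.58237426e-02 -2.06314191e-01] [-6.8914795   0.74279436 11.38158782] [0.2331604  2.76764049 0.07053198]
```

To row units: 0.15 cm / 75 = 0.002, -3 degrees / 180 = -0.0167.

send_rows([
  [[0, 0, 0.002, 0, 0, 0.0167], [0, 0, 0.002, 0, 0, -0.0167], [0, 0, 0.002, 0, 0, 0], [0, 0, 0.002, 0, 0, 0]],
])

```text
clock: 13.18
tool_pos: [0.5317, -0.0929, 0.1444]
orientation: [180.0, -0.1, -0.2]
force: [-10.4, 1.1, 21.2]
opening: 0.01
gripper_force: 30.0
```

To row units: -0.12 cm / 75 = -0.0016.

send_rows([
  [[-0.0016, 0, 0, 0, 0, 0], [-0.0016, 0, 0, 0, 0, 0], [-0.0016, 0, 0, 0, 0, 0]],
])

```text
clock: 13.43
tool_pos: [0.5316, -0.0929, 0.1444]
orientation: [180.0, -0.3, -0.0]
force: [-6.5, 0.9, 17.0]
opening: 0.0096
gripper_force: 30.0
```

Run:
```python
from h import *
o=ctrl.get_obs();print(o["tool_pos"],o["orientation"],o["force"],o["moment"])
s=ctrl.snapshot("wrist");np.savez("w6.npz",**s)
t,r=tool(o);p=proj(s,t);x=int(p[0]);cv2.imwrite("pics/w6c.png",cv2.resize(s["img"][150:350,x-120:x+120,::-1],(720,600),interpolation=2))
```

```text
[ 0.53164085 -0.09288639  0.14438634] [ 1.79963612e+02 -2.58239651e-01 -4.51109006e-02] [-6.50516911  0.85927468 17.02692804] [ 0.23660775  2.58350756 -0.02343405]
```

View pics/w6c.png

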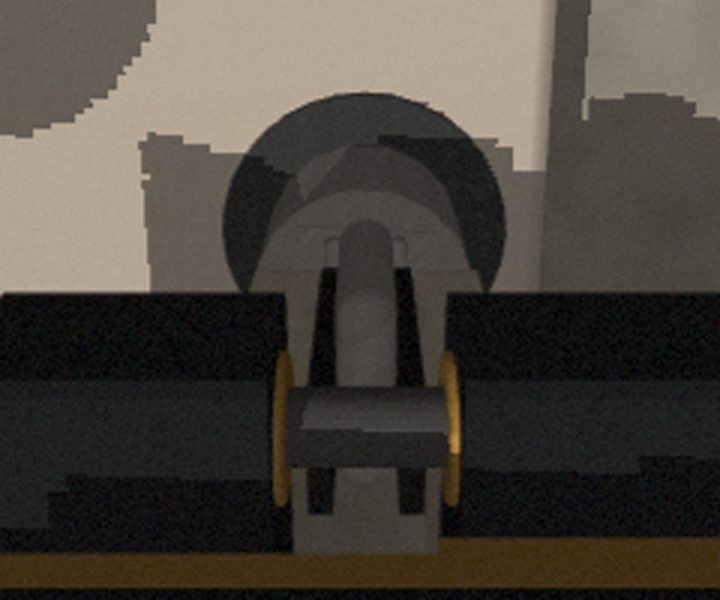

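Picture: the collar edge at (325–405,237) lies flat on the lock top. It sits in the same place relative to the fingers as before, so the key hasn't slipped, and the z stop is hard. The key is home, so I'll turn it now.

To row units: 0.12 cm / 75 = 0.0016, 0.11 cm / 75 = 0.0015, 56 degrees / 180 = 0.3111.

send_rows([
  [[0, 0.0003, 0, 0, 0, 0.0389], [-0.0001, 0.0004, 0, 0, 0, 0.0778], [-0.0001, 0.0007, 0, 0, 0, 0.1167], [-0.0003, 0.0009, 0, 0, 0, 0.1556], [-0.0004, 0.0011, 0, 0, 0, 0.1944], [-0.0005, 0.0013, 0, 0, 0, 0.2333], [-0.0007, 0.0015, 0, 0, 0, 0.2722], [-0.0008, 0.0016, 0, 0, 0, 0.3111]],
])

```text
clock: 14.15
tool_pos: [0.5316, -0.0927, 0.1444]
orientation: [-179.7, -0.1, -56.4]
force: [-4.8, 9.6, 17.2]
opening: 0.0099
gripper_force: 30.0
```

Run:
```python
from h import *
o=ctrl.get_obs();print(o["tool_pos"],o["orientation"],o["force"],o["moment"],o["joint_pos"],o["gripper_force"])
```

```text
[ 0.5315998  -0.09268124  0.14442704] [-1.79679283e+02 -1.18522215e-01 -5.63831533e+01] [-4.75725731  9.55934753 17.15648103] [3.64227108 2.30247324 0.18121867] [ 1.09196112e+01  1.17067020e+01 -2.32128290e+01 -1.76480816e-02
 -5.47388574e+01  2.27077126e+01] 30.00414401292801
```

To row units: -0.12 cm / 75 = -0.0016, -0.03 cm / 75 = -0.0004, 38 degrees / 180 = 0.2111.

send_rows([
  [[-0.0008, -0.0003, 0, 0, 0, 0.0389], [-0.0016, -0.0004, 0, 0, 0, 0.0778], [-0.0016, -0.0004, 0, 0, 0, 0.1167], [-0.0016, -0.0004, 0, 0, 0, 0.1556], [-0.0016, -0.0004, 0, 0, 0, 0.1889], [-0.0016, -0.0004, 0, 0, 0, 0.2111], [-0.0016, -0.0004, 0, 0, 0, 0.2111]],
])

```text
clock: 14.73
tool_pos: [0.5318, -0.0922, 0.1444]
orientation: [-179.6, 0.0, -94.3]
force: [-3.7, 3.7, 14.9]
opening: 0.0103
gripper_force: 30.0
```

Run:
```python
from h import *
o=ctrl.get_obs();print(o["tool_pos"],o["orientation"],o["force"],o["moment"],o["tau"][5])
```

```text
[ 0.5318213  -0.09223201  0.14442942] [-1.79622206e+02  4.02284524e-02 -9.42820521e+01] [-3.66792264  3.67000026 14.8723484 ] [1.33973964 1.30970938 0.16129138] -1.5213174372911453
```

To row units: 5 degrees / 180 = 0.0278.

send_rows([
  [[0, 0, 0, 0, 0, 0.0167], [0, 0, 0, 0, 0, 0.0278], [0, 0, 0, 0, 0, 0.0278]],
])

```text
clock: 14.98
tool_pos: [0.5319, -0.0922, 0.1444]
orientation: [-179.6, 0.1, -99.1]
force: [-2.7, 3.0, 15.2]
opening: 0.0096
gripper_force: 30.1
```

Run:
```python
from h import *
o=ctrl.get_obs();print(o["tool_pos"],o["orientation"],o["force"],o["moment"],o["opening"])
```

```text
[ 0.53188924 -0.09220693  0.14443532] [-1.79621455e+02  7.13423996e-02 -9.91285151e+01] [-2.72461821  3.00560524 15.232231  ] [1.34831971 1.2952132  0.36299328] 0.009576911309408067
```

To row units: 4 degrees / 180 = 0.0222.

send_rows([
  [[0, 0, 0, 0, 0, 0.0167], [0, 0, 0, 0, 0, 0.0222], [0, 0, 0, 0, 0, 0.0222]],
])

```text
clock: 15.23
tool_pos: [0.532, -0.0922, 0.1444]
orientation: [-179.6, 0.1, -103.0]
force: [-3.5, 3.4, 15.2]
opening: 0.0102
gripper_force: 30.7
```

Run:
```python
from h import *
o=ctrl.get_obs();print(o["tool_pos"],o["orientation"],o["force"],o["moment"],o["opening"])
```

```text
[ 0.53200172 -0.09216595  0.14442237] [-1.79618889e+02  9.32730508e-02 -1.03040104e+02] [-3.4547773   3.36059259 15.23285928] [1.34160069 1.14554333 0.71914468] 0.010171708669280312
```

send_rows([
  [[0, 0, 0, 0, 0, 0], [0, 0, 0, 0, 0, 0], [0, 0, 0, 0, 0, 0], [0, 0, 0, 0, 0, 0], [0, 0, 0, 0, 0, 0], [0, 0, 0, 0, 0, 0]],
])

```text
clock: 15.73
tool_pos: [0.532, -0.0921, 0.1444]
orientation: [-179.6, 0.1, -103.0]
force: [-2.3, 3.3, 13.5]
opening: 0.0099
gripper_force: 30.6
```

Run:
```python
from h import *
o=ctrl.get_obs();print(o["orientation"],o["force"],o["moment"],o["gripper_force"])
if o["moment"][2]>.4 and o["tool_pos"][2]<.146: print(ctrl.close_job())
```

```text
[-1.79621086e+02  9.42492000e-02 -1.02967408e+02] [-2.31476004  3.30191876 13.549453  ] [1.37068178 1.15250206 0.63423719] 30.629678070545197
the job is handed in; nothing more can be done
None
```

The job is handed in after about 16 s: the knob was turned to its stop and sprang back, and the middle-sized key is fully home in the lock, turned clockwise to its stop and still gripped there against the spring.

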